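# Spin the coin sorter until the red tube faces front

## Task

Spin the rotating coin sorter by pushing the tabs on its rim until the tube with the red cap is at the front, in line with the yellow arrow on the base. Only push the turntable itself: keep off the coin tubes, which all stay standing in their sockets, and leave the other things on the dresser where they are.

Things in the scene. Friction and masses are not known exactly. Their poses are not given: they have to be found in the camera images.
- base: Fixed black plastic base under the turntable: a disc of radius 75 mm, 11 mm high, with a flat tongue, 50 mm wide and 7 mm high, sticking out to 180 mm from the axis. Origin on the turning axis at the height of the dresser top. The tongue lies along the base's own -x direction; that side is the front of the sorter.
- arrow (a point): The tip of the yellow arrow on the base's tongue, 135 mm from the turning axis, 10 mm above the dresser. The arrow points straight at the axis.
- carousel: Chrome turntable: turns either way about its vertical axis with light friction (about 1 N at a tab) and stays where it is left. Origin on the axis at the height of the dresser top, z up. Disc of radius 88 mm, 14 to 30 mm above the dresser. Five sockets (12 mm high collars) 60 mm from the axis at 180, 252, 324, 36 and 108 degrees, counter-clockwise from its own x axis.
- tab0 (a point): Middle of the free face-length of the first push tab, 109 mm from the axis, 32 mm above the dresser, at 0 degrees. Five such tabs stand out from the turntable's rim like paddles half-way between sockets, at 0, 72, 144, 216 and 288 degrees: upright radial plates 10 mm thick, reaching to 130 mm from the axis, 14 to 50 mm above the dresser. They are pushed sideways.
- tube_red: The marked tube: loose upright aluminium coin tube with a RED cap, 28 mm in diameter, 50 mm tall, 70 g, standing in the turntable's socket at 180 degrees with 2 mm play. Origin at the centre of its foot, 30 mm above the dresser; z runs up the tube.
- tube_b: Loose upright aluminium coin tube with a BLACK cap, 28 mm in diameter, 50 mm tall, 70 g, standing in the turntable's socket at 252 degrees with 2 mm play. Origin at the centre of its foot, 30 mm above the dresser; z runs up the tube.
- tube_c: Loose upright aluminium coin tube with a BLACK cap, 28 mm in diameter, 50 mm tall, 70 g, standing in the turntable's socket at 324 degrees with 2 mm play. Origin at the centre of its foot, 30 mm above the dresser; z runs up the tube.
- tube_d: Loose upright aluminium coin tube with a BLACK cap, 28 mm in diameter, 50 mm tall, 70 g, standing in the turntable's socket at 36 degrees with 2 mm play. Origin at the centre of its foot, 30 mm above the dresser; z runs up the tube.
- tube_e: Loose upright aluminium coin tube with a BLACK cap, 28 mm in diameter, 50 mm tall, 70 g, standing in the turntable's socket at 108 degrees with 2 mm play. Origin at the centre of its foot, 30 mm above the dresser; z runs up the tube.
- key_dish: Blue ceramic ashtray used as a key dish, loose, 116 mm across, 30 mm high. Origin under its centre.
- wallet_tray: Black plastic wallet tray with a wallet in it, loose, 200 x 130 mm, 25 mm high. Origin under its centre.
- paperweight: Green glass paperweight dome, loose, 74 mm across, 45 mm high. Origin under its centre.
Mind the look-alikes: they are no part of the job. Leave any orange look-alike of the tube_c alone.

How it is judged:
By the outcome, as a careful person would: the job done as asked, in the order asked, and still so for the second after the job is handed in, with the robot touching nothing.
It also fails if it takes over 48 s, if anything falls off the work surface, if the arm or the gripper's body presses on something with over 40 N, if the wrist force passes 120 N, or if a joint passes its speed limit or range.

## Robot

A 6-joint arm with a two-finger parallel gripper is mounted at the origin on the work surface. World frame = base frame: x ahead of the robot, y to its left, z up, the work surface at z = 0. Lengths are in m, angles in rad, forces in N, time in s.
With the tool pointing down it reaches from about 0.375 to 0.9 m from the base axis. Payload 3.1 kg.
Tool frame: the origin (TCP) lies midway between the tips of the shut fingers; the grasp point (between the pads) lies manip.hold_point_z behind it (manip.hold_point_z is the distance from the TCP to the grasp point, in m); z points along the fingers, y is the direction in which the jaws open and shut (so a half turn about z gives the same grasp; the last joint's range is limited). The gripper opens to 85 mm and grips with 20 to 120 N. Pads are 22 mm wide; open, the fingers measure 114 mm over their backs; the gripper's body (76 mm by 85 mm) begins 54 mm behind the grasp point. The pads swing forward as they close: fully open they stand 13 mm farther back than shut.
Start: joints at [-0.178, 0.527, 1.433, -0, 1.181, -0.178], TCP at [0.625, 0, 0.231] pointing down, gripper open.
Joint ranges: [-3.08, 3.08], [-0.75, 2.2], [0.22, 2.44], [-1.43, 4.57], [0, 2.65], [-2.85, 2.85]. Speed limits (rad/s): [2.79, 2.79, 3.14, 3.14, 3.14, 3.14].

## Interface

Orientations are given as a unit quaternion [x, y, z, w].
In Python, from station import manip, snapshot, workorder, models gives the robot as it stands.
- The arm moves only by the tool jog_arm, never from a script. Its argument "commands" is a list of rows, each a list of 5 numbers: the opening in per cent of the stroke, from 0 (shut) to 100 (fully open), then the shift along the world's x, y, z in cm, then the turn about the world's z in rad. A call has 1 to 8 rows; each row shifts and turns the pose as measured when the row begins; what a row does not reach is not made up. A row lasts 1/12 s, in which the tool goes at most 41.7 mm and 7.16 degrees, less where a joint would pass 70% of its speed; a pose out of reach is approached as far as the arm can. A call with a gripper value outside its range is refused whole. The fingers move at their own pace and stop on an object; "squeeze" is the grip in N (left out, the last holds). Time passes only in rows, so rows that do not move let the fingers close. It gives the time, the measured TCP pose, the force and the opening at its end, in the units of the state.
- manip.sense(): the state, without advancing time (a new reading comes with each control period).
- snapshot(name): name is "scene" or "side" or "wrist"; returns a dict with "image" (400x640x3 uint8, red, green, blue), "intrinsics" (3x3 intrinsics, pixels), "D" ([k1, k2, p1, p2, k3] as OpenCV has them; the pictures are not rectified), "extrinsics" (4x4, takes a point from camera to world coordinates); the wrist camera has in their place "hand_eye" (4x4, takes a point from camera to tool coordinates, whose origin is the TCP and whose axes are the flange's). Camera axes: x right, y down, z forward; pixel columns grow to the right and rows downward; lengths in m; the calibration is good to about 2 mm. A picture is of the moment at which its call begins: read the wrist's pose just before it. There is no depth.
- workorder.sign_off(): hands the job in, once; it reports no verdict.
Trained networks look in a picture, given as the dict that the camera call returned (one of the last four; its "shot" number tells which), for a name from the list of things; names that differ only in an ending like _2 or _b are one class to them, and where a whole thing is asked for, a point or a joint stands for the part that bears it (a point fixed in the world has none). Each returns a list of dicts, best first, with "score" (0 to 1); they miss things now and then, are a little off and sometimes report something else, mostly with a low value. They report only what shows in the picture. A call takes as long as a camera call. They do not tell look-alikes from the thing itself.
- models.find_in(picture, name): "centre" ([x, y, z] in m, in world coordinates, good to about 4 mm: the middle of the surface that is visible of it).
- models.pinpoint(picture, name): "centre" ([x, y, z] in m, in world coordinates, good to about 4 mm: a listed point, or the origin of a listed thing).
The state is a dict: "t": time; "q": joint angles; "qd": joint speeds; "tau": joint torques, N m; "tcp_pos": TCP position; "tool_rot": TCP orientation; "force": force on the tool from outside, world axes, zero at the start; "ft_torque": the same for the moment, N m; "finger_gap": opening from 0.0 (shut) to 1.0 (fully open).
Only numpy, scipy, OpenCV 4.12 (cv2) and the standard library are available. Lean on these libraries where they do the work, as an engineer would, in place of code of your own. Each camera call takes 0.05 s, during which the arm holds its last target. There are 200 camera calls.

## Working session

There is one attempt and no reset: what is moved stays moved. The work goes in short steps, Python scripts to look and compute and a tool call to move; the robot and the scene stay as the last step left them, time stands still between calls to the robot, and variables do not carry over. Pictures are saved under pics/ and viewed, about 8 in all and at most 12, crops included, and the job is handed in when it is done.

Besides the shell and the picture viewer there is one more tool, called as name(argument=value, ...) on one line, values as JSON. jog_arm: Moves the arm, as the interface text tells. Its arguments: {"type":"object","properties":{"commands":{"type":"array","items":{"type":"array","items":{"type":"number"}}},"squeeze":{"type":"number"}},"required":["commands"]}

```bash
mkdir -p pics; cat > h.py <<'E'
from station import manip, snapshot, workorder, models
import cv2, numpy as np
def look(cam,names,save=None):
    p=snapshot(cam)
    if save: cv2.imwrite(f'pics/{save}.png',p['image'][:,:,::-1])
    for n in names:
        f=models.find_in if n[0]=='~' else models.pinpoint
        r=f(p,n.strip('~'))
        print(cam,n,[(np.round(d['centre'],3).tolist(),round(d['score'],2)) for d in r[:7]])
    return p
def px(p,X):
    E=np.linalg.inv(p['extrinsics']); r,_=cv2.Rodrigues(E[:3,:3])
    return cv2.projectPoints(np.float64(X).reshape(-1,1,3),r,E[:3,3],p['intrinsics'],np.array(p['D'],float))[0].reshape(-1,2)
E
python3 - <<'E'
from h import *
for c in('scene','side'):
    look(c,['base','arrow','carousel','tab0','tube_red','tube_b','key_dish','wallet_tray','paperweight'],c+'0')
a=[cv2.imread(f'pics/{c}0.png') for c in('scene','side')]
print(manip.sense()['t'])
E
```

```text
scene base [([0.465, -0.475, -0.002], 0.53)]
scene arrow [([0.434, -0.005, 0.01], 0.77)]
scene carousel [([0.572, -0.022, 0.005], 0.9)]
scene tab0 [([0.487, 0.041, 0.028], 0.79)]
scene tube_red []
scene tube_b [([0.565, 0.15, -0.002], 0.62), ([0.495, 0.146, 0.003], 0.62), ([0.625, 0.004, 0.028], 0.45), ([0.554, -0.086, 0.028], 0.45), ([0.554, 0.029, 0.031], 0.43)]
scene key_dish [([0.538, 0.439, 0.002], 0.76)]
scene wallet_tray [([0.463, -0.474, -0.001], 0.8)]
scene paperweight [([0.685, 0.291, 0.001], 0.88)]
side base []
side arrow [([0.439, -0.005, 0.009], 0.74)]
side carousel [([0.576, -0.03, -0.0], 0.68)]
side tab0 [([0.482, 0.033, 0.033], 0.8), ([0.515, -0.024, 0.029], 0.52)]
side tube_red [([0.626, -0.061, 0.031], 0.69)]
side tube_b [([0.566, 0.153, -0.001], 0.73), ([0.554, -0.081, 0.031], 0.67), ([0.622, 0.007, 0.028], 0.64), ([0.501, 0.145, -0.004], 0.62), ([0.513, -0.025, 0.027], 0.54), ([0.556, 0.031, 0.032], 0.52), ([0.575, -0.028, 0.0], 0.25)]
side key_dish [([0.536, 0.44, 0.004], 0.89), ([0.48, 0.035, 0.032], 0.63)]
side wallet_tray [([0.468, -0.473, -0.001], 0.62), ([0.623, 0.004, 0.029], 0.2)]
side paperweight [([0.68, 0.292, -0.0], 0.94)]
1.0
```

View pics/scene0.png

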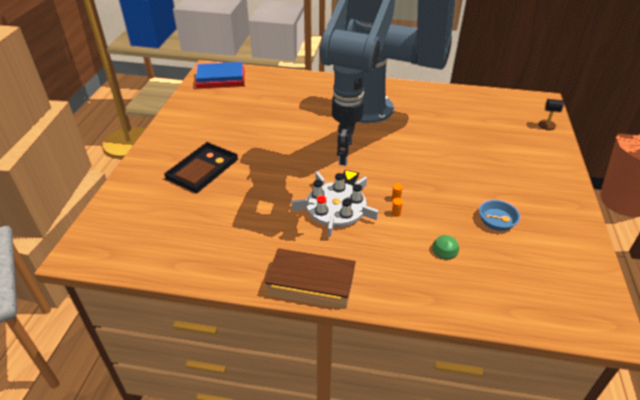

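View pics/side0.png

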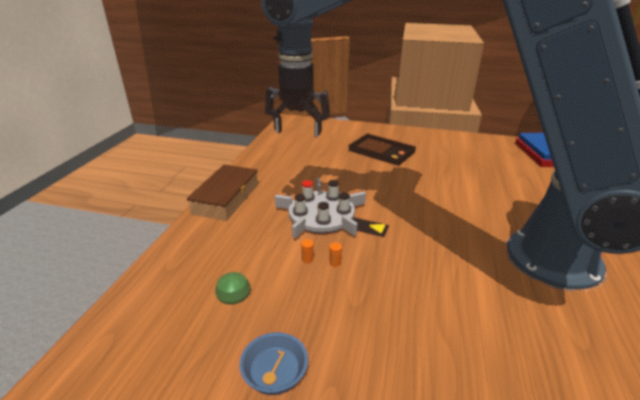

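The scene view shows the turntable near (337,203) and the red cap at (321,200). The yellow arrow is at (350,176). Two orange look-alikes stand beside it at (397,190) and (397,207). The red-capped tube standing in a socket is the one meant. I'll confirm it in a wrist view.

```bash
python3 - <<'E'
from h import *
from scipy.spatial.transform import Rotation as R
s=manip.sense(); print(s['tool_rot'],manip.hold_point_z,s['tcp_pos'], R.from_quat(s['tool_rot']).as_matrix().round(2).tolist())
look('wrist',['arrow','carousel','tab0','tube_red','tube_b','~tab0'],'w0')
E
```

```text
[ 7.07112747e-01  7.07100815e-01  3.48377361e-06 -9.35332208e-06] 0.0187 [6.24973447e-01 4.47521963e-05 2.31313219e-01] [[0.0, 1.0, -0.0], [1.0, -0.0, 0.0], [0.0, -0.0, -1.0]]
wrist arrow [([0.438, -0.007, 0.01], 0.72)]
wrist carousel [([0.573, -0.028, 0.001], 0.6)]
wrist tab0 [([0.489, 0.038, 0.032], 0.77)]
wrist tube_red [([0.62, -0.062, 0.029], 0.97), ([0.575, -0.028, 0.002], 0.35), ([0.487, 0.037, 0.032], 0.28)]
wrist tube_b [([0.558, -0.08, 0.03], 0.95), ([0.503, 0.146, -0.0], 0.87), ([0.514, -0.026, 0.032], 0.86), ([0.565, 0.147, 0.001], 0.81), ([0.619, 0.008, 0.033], 0.79), ([0.553, 0.026, 0.03], 0.69)]
wrist ~tab0 [([0.581, -0.018, 0.032], 0.76)]
```

View pics/w0.png

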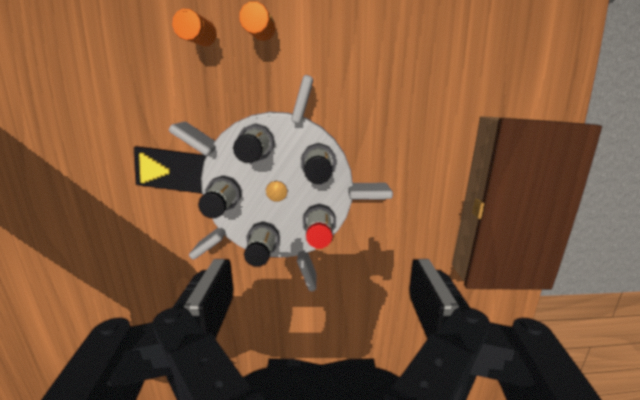

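jog_arm(commands=[[0,3.3,0.7,0,0],[0,3.3,0.7,0,0],[0,0,0,-3,0],[0,0,0,-3,0],[0,0,0,-3,0],[0,0,0,0,0],[0,0,0,0,0]], squeeze=20)

```text
t: 1.93
tcp_pos: [0.693, 0.015, 0.1398]
tool_rot: [0.707, 0.707, 0.001, 0.001]
force: [0.3, 0.1, 1.0]
finger_gap: 0.008
```

```bash
cat >> h.py <<'E'
def st():
    s=manip.sense(); print('t',round(s['t'],2),np.round(s['tcp_pos'],4),'F',np.round(s['force'],1),'gap',round(s['finger_gap'],3),'q1,6',np.round(s['q'][[0,5]] if hasattr(s['q'],'shape') else [s['q'][0],s['q'][5]],2)); return s
E
python3 - <<'E'
from h import *
st(); look('wrist',['carousel','tube_red','tube_b'],'w1')
E
```

```text
t 1.93 [0.693  0.015  0.1398] F [0.3 0.1 1. ] gap 0.008 q1,6 [-0.14 -0.14]
wrist carousel [([0.575, -0.029, 0.002], 0.64), ([0.557, -0.081, 0.03], 0.23)]
wrist tube_red [([0.621, -0.064, 0.031], 0.72)]
wrist tube_b [([0.616, 0.007, 0.034], 0.97), ([0.557, -0.081, 0.03], 0.95), ([0.513, -0.028, 0.032], 0.82), ([0.562, 0.148, 0.001], 0.82), ([0.553, 0.026, 0.029], 0.81), ([0.502, 0.146, 0.001], 0.69)]
```

View pics/w1.png

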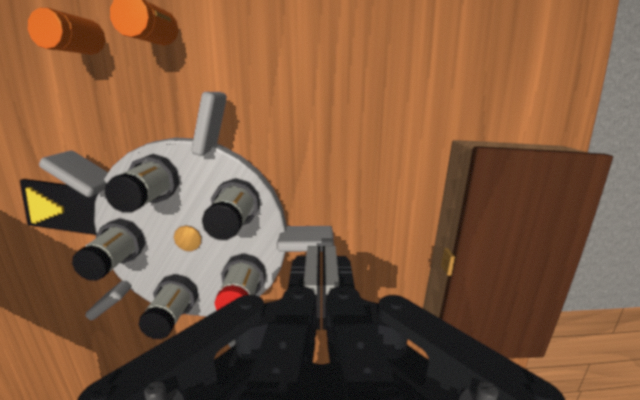

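The shut gripper at about (322,285) is on the counter-clockwise side of the tab at (305,238). The red cap at (232,298) sits in its socket. Next I descend beside the tab.

jog_arm(commands=[[0,0,0,-3,0],[0,0,0,-3,0],[0,0,0,-3,0],[0,0,0,-2,0],[0,0,0,0,0],[0,0,0,0,0]])

```text
t: 2.63
tcp_pos: [0.7043, 0.0132, 0.0452]
tool_rot: [0.707, 0.707, 0.011, 0.015]
force: [0.5, -1.2, 0.6]
finger_gap: -0.002
```

```bash
cat >> h.py <<'E'
from scipy.spatial.transform import Rotation as R
AX=np.array([.573,-.028])
def plan(dphi,n=8,r=.116,d=.017,z=.028):
    """rows sweeping the pusher clockwise from where it is, dphi rad per row (negative)"""
    s=st(); p=np.array(s['tcp_pos']); m=R.from_quat(s['tool_rot']).as_matrix()
    v=p[:2]-AX; off=np.arctan2(d,r); a=np.arctan2(v[1],v[0]); rad=np.hypot(r,d)
    yaw=np.arctan2(m[1,1],m[0,1]); phi=a-off
    print('tab phi deg',np.degrees(phi),'yaw',np.degrees(yaw),'r',np.hypot(*v))
    c=v; 
    for i in range(1,n+1):
        b=a+dphi*i; w=rad*np.array([np.cos(b),np.sin(b)]); e=(phi+dphi*i-yaw+np.pi)%(2*np.pi)-np.pi
        turn=np.clip(e,-.12,.12); yaw+=turn
        print([0,*np.round((w-c)*100,2).tolist(),round((z-p[2])*100/4,2) if i<=4 else 0,round(turn,3)]); c=w
E
python3 - <<'E'
from h import *
plan(-.07)
E
```

```text
t 2.63 [0.7043 0.0132 0.0452] F [ 0.5 -1.2  0.6] gap -0.002 q1,6 [-0.14 -0.14]
tab phi deg 9.069928192715157 yaw -0.027054456918604287 r 0.13759492100040796
[0, -1.72, -1.4, np.float64(-0.43), np.float64(0.089)]
[0, 0.16, -0.8, np.float64(-0.43), np.float64(-0.07)]
[0, 0.11, -0.81, np.float64(-0.43), np.float64(-0.07)]
[0, 0.05, -0.82, np.float64(-0.43), np.float64(-0.07)]
[0, -0.01, -0.82, 0, np.float64(-0.07)]
[0, -0.07, -0.82, 0, np.float64(-0.07)]
[0, -0.12, -0.81, 0, np.float64(-0.07)]
[0, -0.18, -0.8, 0, np.float64(-0.07)]
```

jog_arm(commands=[[0,-0.8,0,-0.8,0],[0,-0.8,0,-0.8,0],[0,0,0,0,0],[0,0,-0.5,0,0],[0,0,-0.5,0,0],[0,0,-0.5,0,0],[0,0,0,0,0]])

```text
t: 3.22
tcp_pos: [0.6993, -0.0048, 0.0448]
tool_rot: [0.707, 0.707, 0.019, 0.025]
force: [0.9, 0.8, 0.1]
finger_gap: 0.001
```

```bash
python3 - <<'E'
from h import *
plan(-.08)
look('side',['tube_red'])
E
```

```text
t 3.22 [ 0.6993 -0.0048  0.0448] F [0.9 0.8 0.1] gap 0.001 q1,6 [-0.17 -0.17]
tab phi deg 2.076628487317468 yaw 0.023818413164620564 r 0.1283687809353171
[0, -0.96, -1.13, np.float64(-0.42), np.float64(-0.044)]
[0, 0.06, -0.94, np.float64(-0.42), np.float64(-0.08)]
[0, -0.02, -0.94, np.float64(-0.42), np.float64(-0.08)]
[0, -0.09, -0.93, np.float64(-0.42), np.float64(-0.08)]
[0, -0.17, -0.92, 0, np.float64(-0.08)]
[0, -0.24, -0.91, 0, np.float64(-0.08)]
[0, -0.31, -0.88, 0, np.float64(-0.08)]
[0, -0.38, -0.86, 0, np.float64(-0.08)]
side tube_red [([0.623, -0.061, 0.034], 0.6)]
```

```bash
python3 - <<'E'
from h import *
s=st(); print(np.round(s['q'],3),np.round(s['tau'],1),s['force'],s['ft_torque'], R.from_quat(s['tool_rot']).as_matrix().round(3).tolist())
E
```

```text
t 3.32 [ 0.699  -0.004   0.0445] F [-0.2 -0.3 -0. ] gap 0.002 q1,6 [-0.17 -0.17]
[-0.166  0.828  1.406  0.002  0.845 -0.168] [ -0.2 -52.2 -13.5  -0.   -0.2  -0. ] [-0.21898065 -0.30907642 -0.02114955] [ 0.04419589 -0.03357294 -0.04202221] [[0.0, 0.998, 0.062], [1.0, 0.001, -0.009], [-0.009, 0.062, -0.998]]
```

jog_arm(commands=[[0,-1.0,0,-1.5,0],[0,0,0,0,0]])

```text
t: 3.48
tcp_pos: [0.6898, -0.0043, 0.0302]
tool_rot: [0.707, 0.707, 0.02, 0.026]
force: [-1.5, -0.1, -0.9]
finger_gap: 0.0
```

jog_arm(commands=[[0,-1.0,0,-1.0,0]])

```text
t: 3.57
tcp_pos: [0.6845, -0.0049, 0.0229]
tool_rot: [0.707, 0.707, 0.022, 0.03]
force: [1.3, -0.8, 0.5]
finger_gap: 0.001
```

```bash
python3 - <<'E'
from h import *
plan(-.08,z=.025)
E
```

```text
t 3.57 [ 0.6845 -0.0049  0.0229] F [ 1.3 -0.8  0.5] gap 0.001 q1,6 [-0.17 -0.17]
tab phi deg 3.348258142131164 yaw 0.0053200814907949845 r 0.11384118197287146
[0, 0.49, -0.86, np.float64(0.05), np.float64(-0.022)]
[0, 0.08, -0.93, np.float64(0.05), np.float64(-0.08)]
[0, 0.0, -0.94, np.float64(0.05), np.float64(-0.08)]
[0, -0.07, -0.93, np.float64(0.05), np.float64(-0.08)]
[0, -0.15, -0.93, 0, np.float64(-0.08)]
[0, -0.22, -0.91, 0, np.float64(-0.08)]
[0, -0.29, -0.89, 0, np.float64(-0.08)]
[0, -0.36, -0.87, 0, np.float64(-0.08)]
```

jog_arm(commands=[[0,0.4,-0.8,0,0],[0,0.1,-0.9,0,-0.08],[0,0,-0.9,0,-0.08],[0,-0.1,-0.9,0,-0.08],[0,-0.15,-0.9,0,-0.08],[0,-0.2,-0.9,0,-0.08]])

```text
t: 4.07
tcp_pos: [0.6859, -0.0566, 0.023]
tool_rot: [0.837, 0.546, 0.017, 0.03]
force: [-0.3, 1.5, -0.6]
finger_gap: 0.0
```

```bash
python3 - <<'E'
from h import *
plan(-.1,z=.025)
look('side',['tube_red'])
E
```

```text
t 4.07 [ 0.6859 -0.0566  0.023 ] F [-0.3  1.5 -0.6] gap 0.0 q1,6 [-0.24  0.2 ]
tab phi deg -22.576866257216523 yaw -23.797519744917476 r 0.11643189358816783
[0, -0.27, -1.14, np.float64(0.05), np.float64(-0.079)]
[0, -0.45, -1.08, np.float64(0.05), np.float64(-0.1)]
[0, -0.56, -1.03, np.float64(0.05), np.float64(-0.1)]
[0, -0.66, -0.97, np.float64(0.05), np.float64(-0.1)]
[0, -0.75, -0.9, 0, np.float64(-0.1)]
[0, -0.84, -0.82, 0, np.float64(-0.1)]
[0, -0.92, -0.73, 0, np.float64(-0.1)]
[0, -0.99, -0.63, 0, np.float64(-0.1)]
side tube_red [([0.608, -0.079, 0.032], 0.44)]
```

jog_arm(commands=[[0,-0.3,-1.1,0,-0.1],[0,-0.4,-1.1,0,-0.1],[0,-0.5,-1.0,0,-0.1],[0,-0.6,-1.0,0,-0.1],[0,-0.7,-0.9,0,-0.1],[0,-0.8,-0.8,0,-0.1],[0,-0.9,-0.7,0,-0.1],[0,-1.0,-0.6,0,-0.1]])

```text
t: 4.83
tcp_pos: [0.6418, -0.1289, 0.0263]
tool_rot: [0.985, 0.171, 0.009, 0.037]
force: [1.5, -0.7, -0.9]
finger_gap: 0.001
```

```bash
python3 - <<'E'
from h import *
plan(-.1,z=.025)
look('side',['tube_red'])
E
```

```text
t 4.83 [ 0.6418 -0.1289  0.0263] F [ 1.5 -0.7 -0.9] gap 0.001 q1,6 [-0.34  0.94]
tab phi deg -64.05300745110839 yaw -70.35742119817218 r 0.12208527145167702
[0, -1.27, -0.21, np.float64(-0.03), np.float64(0.01)]
[0, -1.06, -0.51, np.float64(-0.03), np.float64(-0.1)]
[0, -1.1, -0.4, np.float64(-0.03), np.float64(-0.1)]
[0, -1.14, -0.29, np.float64(-0.03), np.float64(-0.1)]
[0, -1.16, -0.17, 0, np.float64(-0.1)]
[0, -1.17, -0.06, 0, np.float64(-0.1)]
[0, -1.17, 0.06, 0, np.float64(-0.1)]
[0, -1.16, 0.18, 0, np.float64(-0.1)]
side tube_red [([0.567, -0.086, 0.031], 0.68)]
```

jog_arm(commands=[[0,-1.2,-0.2,0,0],[0,-1.1,-0.4,0,-0.09],[0,-1.1,-0.3,0,-0.09],[0,-1.15,-0.2,0,-0.1],[0,-1.15,-0.1,0,-0.1],[0,-1.15,0,0,-0.1],[0,-1.15,0.1,0,-0.1],[0,-1.15,0.2,0,-0.1]])

```text
t: 5.6
tcp_pos: [0.5637, -0.1402, 0.0308]
tool_rot: [0.986, -0.161, 0.008, 0.044]
force: [1.8, -1.8, -0.1]
finger_gap: -0.002
```

```bash
python3 - <<'E'
from h import *
plan(-.08,z=.025)
look('side',['tube_red'])
E
```

```text
t 5.6 [ 0.5637 -0.1402  0.0308] F [ 1.8 -1.8 -0.1] gap -0.002 q1,6 [-0.39  1.61]
tab phi deg -103.09911722938841 yaw -108.62560629579717 r 0.11258188222411122
[0, -0.97, -0.35, np.float64(-0.14), np.float64(0.016)]
[0, -0.92, 0.19, np.float64(-0.14), np.float64(-0.08)]
[0, -0.9, 0.26, np.float64(-0.14), np.float64(-0.08)]
[0, -0.88, 0.33, np.float64(-0.14), np.float64(-0.08)]
[0, -0.85, 0.4, 0, np.float64(-0.08)]
[0, -0.81, 0.47, 0, np.float64(-0.08)]
[0, -0.77, 0.53, 0, np.float64(-0.08)]
[0, -0.73, 0.59, 0, np.float64(-0.08)]
side tube_red [([0.532, -0.068, 0.033], 0.44), ([0.653, 0.042, 0.03], 0.42)]
```

jog_arm(commands=[[0,-1.0,-0.3,-0.2,0],[0,-0.9,0.1,-0.2,-0.08],[0,-0.9,0.2,-0.1,-0.08],[0,-0.9,0.3,-0.1,-0.08],[0,-0.85,0.4,0,-0.08],[0,-0.8,0.45,0,-0.08],[0,-0.6,0.4,0,-0.06],[0,-0.4,0.3,0,-0.04]])

```text
t: 6.37
tcp_pos: [0.514, -0.1238, 0.0275]
tool_rot: [0.921, -0.386, 0.007, 0.047]
force: [-0.8, -1.3, -0.1]
finger_gap: -0.003
```

```bash
python3 - <<'E'
from h import *
plan(-.05,z=.025)
look('side',['tube_red','tube_b','tab0']);look('scene',['tube_red','tube_b','tab0'],'s2')
E
```

```text
t 6.37 [ 0.514  -0.1238  0.0275] F [-0.8 -1.3 -0.1] gap -0.003 q1,6 [-0.39  2.11]
tab phi deg -129.97756928827894 yaw -135.5502464098139 r 0.11248731051556926
[0, -0.74, -0.08, np.float64(-0.06), np.float64(0.047)]
[0, -0.47, 0.34, np.float64(-0.06), np.float64(-0.05)]
[0, -0.46, 0.37, np.float64(-0.06), np.float64(-0.05)]
[0, -0.44, 0.39, np.float64(-0.06), np.float64(-0.05)]
[0, -0.42, 0.41, 0, np.float64(-0.05)]
[0, -0.4, 0.43, 0, np.float64(-0.05)]
[0, -0.37, 0.45, 0, np.float64(-0.05)]
[0, -0.35, 0.47, 0, np.float64(-0.05)]
side tube_red [([0.672, -0.002, 0.032], 0.57), ([0.517, -0.039, 0.032], 0.51)]
side tube_b [([0.568, 0.15, 0.0], 0.65), ([0.5, 0.144, -0.002], 0.64), ([0.541, 0.029, 0.03], 0.61), ([0.57, -0.091, 0.028], 0.53), ([0.63, -0.047, 0.03], 0.45)]
side tab0 [([0.674, -0.002, 0.031], 0.86), ([0.682, 0.291, -0.002], 0.32)]
scene tube_red [([0.682, 0.002, 0.032], 0.54), ([0.52, -0.039, 0.034], 0.5)]
scene tube_b [([0.626, -0.051, 0.034], 0.74), ([0.571, -0.087, 0.032], 0.7), ([0.494, 0.145, 0.004], 0.63), ([0.612, 0.024, 0.029], 0.61), ([0.562, 0.156, -0.002], 0.54), ([0.541, 0.026, 0.031], 0.45)]
scene tab0 [([0.682, 0.004, 0.033], 0.69)]
```

jog_arm(commands=[[0,-0.6,0.1,0,0],[0,-0.5,0.3,0,-0.05],[0,-0.5,0.35,0,-0.05],[0,-0.45,0.4,0,-0.05],[0,-0.4,0.4,0,-0.05],[0,-0.2,0.2,0,0],[0,0,0,0,0]])

```text
t: 7.35
tcp_pos: [0.4879, -0.1077, 0.0278]
tool_rot: [0.877, -0.479, 0.006, 0.047]
force: [0.1, -0.3, 0.1]
finger_gap: -0.003
```

```bash
cat >> h.py <<'E'
def measure():
    """fit axis + yaw on tubes and tab0 seen by several shots; returns red-tube angle minus arrow angle"""
    from scipy.optimize import least_squares
    P=[];A=[];T=[]
    for c in('scene','side','wrist')*2:
        p=snapshot(c)
        for n,L in(('tube_b',P),('tab0',T),('arrow',A)):
            L+=[d['centre'] for d in models.pinpoint(p,n) if d['score']>.3][:7 if n=='tube_b' else 1]
        P+=[d['centre'] for d in models.pinpoint(p,'tube_red') if d['score']>.3]
    P=np.array([q for q in P if .02<q[2]<.04 and .045<np.hypot(*(np.array(q[:2])-AX))<.075]);T=np.array(T);A=np.array(A)
    A=A[np.hypot(A[:,0]-.437,A[:,1]+.006)<.02] if len(A) else A
    def f(x,k):
        a=x[2]; ang=np.arctan2(P[:,1]-x[1],P[:,0]-x[0]); n=np.round((ang-a)/np.radians(72))
        m=a+n*np.radians(72); return np.r_[P[:,0]-x[0]-.06*np.cos(m),P[:,1]-x[1]-.06*np.sin(m)]
    best=min((least_squares(f,[*AX,a],args=(0,),loss='soft_l1',f_scale=.004) for a in np.radians([140,155,170,185,200])),key=lambda r:r.cost)
    x=best.x; t=np.degrees(np.arctan2(T[:,1]-x[1],T[:,0]-x[0])); a=np.degrees(np.arctan2(A[:,1]-x[1],A[:,0]-x[0]))
    print('axis',x[:2].round(4),'socket deg mod72',np.degrees(x[2])%72,'n',len(P)); print('tab0',t.round(1),'arrow',(a%360).round(1))
E
python3 - <<'E'
from h import *
plan(-.05,z=.025);measure()
E
```

```text
t 7.35 [ 0.4879 -0.1077  0.0278] F [ 0.1 -0.3  0.1] gap -0.003 q1,6 [-0.38  2.34]
tab phi deg -145.1954888270843 yaw -147.38985044388377 r 0.11656451089461682
[0, -0.44, 0.39, np.float64(-0.07), np.float64(-0.012)]
[0, -0.37, 0.46, np.float64(-0.07), np.float64(-0.05)]
[0, -0.34, 0.47, np.float64(-0.07), np.float64(-0.05)]
[0, -0.32, 0.49, np.float64(-0.07), np.float64(-0.05)]
[0, -0.3, 0.51, 0, np.float64(-0.05)]
[0, -0.27, 0.52, 0, np.float64(-0.05)]
[0, -0.24, 0.53, 0, np.float64(-0.05)]
[0, -0.22, 0.54, 0, np.float64(-0.05)]
axis [ 0.5734 -0.0263] socket deg mod72 35.22318526030054 n 24
tab0 [ 0.5 -2.   0.7 -0.9] arrow [173.1 171.4 172.2]
```

jog_arm(commands=[[0,-0.35,0.4,0,-0.03],[0,-0.35,0.4,0,-0.03],[0,-0.15,0.2,0,0],[0,0,0,0,0],[0,0,0,0,0]])

```text
t: 9.27
tcp_pos: [0.4816, -0.0988, 0.028]
tool_rot: [0.861, -0.506, 0.007, 0.047]
force: [-0.0, 0.5, 0.4]
finger_gap: 0.005
```

```bash
python3 - <<'E'
from h import *
plan(-.03,n=3,z=.025);measure()
E
```

```text
t 9.27 [ 0.4816 -0.0988  0.028 ] F [-0.   0.5  0.4] gap 0.005 q1,6 [-0.37  2.42]
tab phi deg -150.55753075917312 yaw -150.99679543511783 r 0.11561356623556322
[0, -0.34, 0.18, np.float64(-0.08), np.float64(-0.022)]
[0, -0.2, 0.29, np.float64(-0.08), np.float64(-0.03)]
[0, -0.19, 0.29, np.float64(-0.08), np.float64(-0.03)]
axis [ 0.5742 -0.0261] socket deg mod72 29.96171189450223 n 26
tab0 [-5.6 -8.5 -4.1 -7.9] arrow [172.2 173.3 172.6]
```

jog_arm(commands=[[0,-0.12,0.18,0,0],[0,0,0,0,0],[0,0.5,-0.8,0,0],[0,0,-1,2,0.1],[0,0,-1,3.5,0.1],[0,0,0,3.5,0.1],[0,0,0,3.5,0.1],[0,0,0,3.5,0.1]])

```text
t: 11.43
tcp_pos: [0.4819, -0.1264, 0.1863]
tool_rot: [0.963, -0.266, 0.01, 0.045]
force: [1.2, -0.6, 0.5]
finger_gap: 0.001
```

jog_arm(commands=[[0,0.5,0.5,3.5,0.12],[0,1,1,3.5,0.12],[0,1,1,0,0.12],[0,2,1,0,0.12],[0,2,1,0,0.12],[0,2,1,0,0.12],[0,2,1,0,0.12],[0,0,0,0,0]])

```text
t: 12.1
tcp_pos: [0.5959, -0.0641, 0.2748]
tool_rot: [0.984, 0.168, 0.041, 0.039]
force: [0.2, -0.0, -0.4]
finger_gap: 0.005
```

```bash
cat >> h.py <<'E'
def undist(p,uv): return cv2.undistortPoints(np.float64(uv).reshape(-1,1,2),p['intrinsics'],np.array(p['D'],float)).reshape(-1,2)
E
python3 - <<'E'
from h import *
st();measure();look('wrist',['arrow','tube_red','carousel'],'w3')
E
```

```text
t 12.1 [ 0.5959 -0.0641  0.2748] F [ 0.2 -0.  -0.4] gap 0.005 q1,6 [-0.28  0.97]
axis [ 0.5733 -0.0263] socket deg mod72 29.562373088308533 n 29
tab0 [-6.4 -7.  -4.7 -6.2 -8.8 -5. ] arrow [171.6 172.1 172.6 171.9 173.3]
wrist arrow [([0.441, -0.009, 0.012], 0.6)]
wrist tube_red [([0.511, -0.022, 0.03], 0.9)]
wrist carousel [([0.575, -0.029, 0.003], 0.72)]
```

View pics/w3.png

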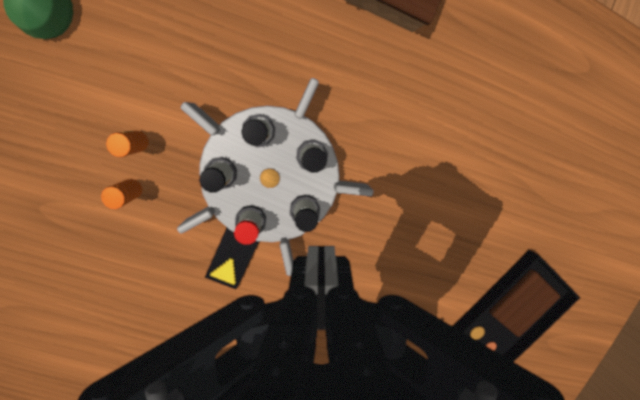

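```bash
cat >> h.py <<'E'
def extr(p,s):
    if 'extrinsics' in p: return np.array(p['extrinsics'])
    T=np.eye(4); T[:3,:3]=R.from_quat(s['tool_rot']).as_matrix(); T[:3,3]=s['tcp_pos']; return T@np.array(p['hand_eye'])
def hit(p,E,uv,z):
    n=undist(p,uv)[0]; d=E[:3,:3]@[*n,1]; o=E[:3,3]; return (o+d*(z-o[2])/d[2])[:2]
def colours():
    for c in('wrist','scene','side'):
        s=manip.sense(); p=snapshot(c); E=extr(p,s)
        hsv=cv2.cvtColor(p['image'],cv2.COLOR_RGB2HSV); g=[]
        for nm,lo,hi,z,guess in(('red',(0,200,110),(5,255,255),.078,(.513,-.018)),('yel',(24,140,120),(34,255,255),.010,(.43,-.005)),('knob',(10,120,120),(21,255,255),.035,(.573,-.027))):
            m=cv2.inRange(hsv,lo,hi); k,l,S,C=cv2.connectedComponentsWithStats(m); b=[]
            for i in range(1,k):
                if S[i,4]<8 or S[i,4]>1500: continue
                h=hit(p,E,C[i],z); dd=np.hypot(*(h-guess))
                if dd<.03: b.append((-S[i,4],h,C[i].round(1)))
            g.append(min(b,key=lambda t:t[0]) if b else None)
        print(c,[(nm,-q[0],q[1].round(4),q[2]) if q else None for nm,q in zip(('red','yel','knob'),g)])
        if all(g):
            r,y,k=[q[1] for q in g]; a=lambda v:np.degrees(np.arctan2(v[1],v[0]))%360
            for nm,o in(('knob',k),('axis',np.array([.5733,-.0266]))): print('  red,arrow angle about',nm,a(r-o).round(2),a(y-o).round(2))
E
python3 - <<'E'
from h import *
colours()
E
```

```text
wrist [('red', np.int32(381), array([ 0.515, -0.019]), array([246. , 232.5])), ('yel', np.int32(385), array([ 0.4195, -0.0048]), array([225.1, 272. ])), ('knob', np.int32(267), array([ 0.5752, -0.026 ]), array([269.4, 177.7]))]
  red,arrow angle about knob 173.38 172.25
  red,arrow angle about axis 172.58 171.93
scene [('red', np.int32(40), array([ 0.5144, -0.0162]), array([341.4, 176.4])), ('yel', np.int32(66), array([ 4.172e-01, -1.000e-04]), array([350.1, 174.3])), ('knob', np.int32(28), array([ 0.5764, -0.0217]), array([336., 201.]))]
  red,arrow angle about knob 174.91 172.3
  red,arrow angle about axis 169.93 170.38
side [('red', np.int32(40), array([ 0.5128, -0.0162]), array([343.5, 196.6])), ('yel', np.int32(57), array([ 0.4177, -0.002 ]), array([377.9, 227. ])), None]
```

```bash
python3 - <<'E'
from h import *
for i in range(4): measure()
look('side',['key_dish','wallet_tray','paperweight','tube_b'])
E
```

```text
axis [ 0.5738 -0.0269] socket deg mod72 30.02794736685098 n 30
tab0 [-6.3 -7.7 -5.3 -5.3 -7.9 -5.1] arrow [170.8 172.2 172.7 172.2 171.6 172.1]
axis [ 0.5739 -0.0265] socket deg mod72 29.556100211243717 n 29
tab0 [-5.  -9.4 -7.5 -7.1 -6.5] arrow [171.9 171.2 172.  172.4 171.9 174.2]
axis [ 0.5739 -0.0262] socket deg mod72 29.79405503074844 n 30
tab0 [-6.3 -6.9 -6.6 -4.6 -9.  -6.3] arrow [172.4 171.  171.6 171.4 173.3]
axis [ 0.5733 -0.0262] socket deg mod72 28.853957656576654 n 28
tab0 [-5.1 -7.9 -5.9 -4.9 -6.9 -6.2] arrow [172.5 172.2 172.5 171.8]
side key_dish [([0.536, 0.438, 0.0], 0.94)]
side wallet_tray [([0.47, -0.472, -0.0], 0.94), ([0.518, -0.02, 0.03], 0.54)]
side paperweight [([0.682, 0.293, 0.0], 0.96)]
side tube_b [([0.56, 0.032, 0.032], 0.78), ([0.497, 0.146, -0.005], 0.78), ([0.565, 0.153, 0.002], 0.77), ([0.621, -0.064, 0.032], 0.52), ([0.626, 0.004, 0.029], 0.51), ([0.552, -0.082, 0.028], 0.49)]
```

About 1.4° short, by repeated measurement. I'll nudge the next tab a little, with the wrist already turned for it.

jog_arm(commands=[[0,1.3,-2.1,0,0],[0,1.3,-2.1,0,0],[0,1.3,-2.1,0,0],[0,0,0,-3,0],[0,0,0,-3,0],[0,0,0,-3,0],[0,0,0,-3,0],[0,0,0,0,0]])

```text
t: 20.87
tcp_pos: [0.6358, -0.1318, 0.1546]
tool_rot: [0.984, 0.166, 0.044, 0.042]
force: [-0.8, -0.1, -1.4]
finger_gap: 0.003
```

```bash
python3 - <<'E'
from h import *
s=st(); print(R.from_quat(s['tool_rot']).as_matrix().round(3).tolist()); plan(0,1)
E
```

```text
t 20.87 [ 0.6358 -0.1318  0.1546] F [-0.8 -0.1 -1.4] gap 0.003 q1,6 [-0.36  0.89]
[[0.941, 0.323, 0.101], [0.33, -0.941, -0.068], [0.073, 0.097, -0.993]]
t 20.87 [ 0.6358 -0.1318  0.1546] F [-0.8 -0.1 -1.4] gap 0.003 q1,6 [-0.36  0.89]
tab phi deg -67.15131627660477 yaw -71.06146567130392 r 0.12127946376061706
[0, -0.21, 0.35, np.float64(-3.16), np.float64(0.068)]
```

jog_arm(commands=[[0,0.4,0.2,-3,0],[0,0,0,-3,0],[0,0,0,-3,0],[0,0,0,-2,0],[0,0,0,-1,0],[0,0,0,0,0]])

```text
t: 21.37
tcp_pos: [0.6458, -0.1316, 0.0376]
tool_rot: [0.984, 0.166, 0.049, 0.045]
force: [-0.9, -0.1, 0.3]
finger_gap: -0.003
```

```bash
python3 - <<'E'
from h import *
plan(-.05,4,z=.03); measure()
E
```

```text
t 21.37 [ 0.6458 -0.1316  0.0376] F [-0.9 -0.1  0.3] gap -0.003 q1,6 [-0.36  0.91]
tab phi deg -63.23613266544272 yaw -71.08752051169964 r 0.12663976496403306
[0, -1.03, 0.44, np.float64(-0.19), np.float64(0.087)]
[0, -0.5, -0.3, np.float64(-0.19), np.float64(-0.05)]
[0, -0.52, -0.27, np.float64(-0.19), np.float64(-0.05)]
[0, -0.53, -0.25, np.float64(-0.19), np.float64(-0.05)]
axis [ 0.5735 -0.0269] socket deg mod72 29.780513331791582 n 26
tab0 [-5.1 -8.4 -4.6 -5.6 -4.9] arrow [171.9 171.9 171.6 171.9]
```

jog_arm(commands=[[0,-0.9,-0.2,-0.4,0],[0,-0.9,-0.2,-0.3,0],[0,-0.6,-0.1,0,0],[0,-0.3,0,0,0],[0,0,0,0,0]])

```text
t: 23.28
tcp_pos: [0.6154, -0.1371, 0.0308]
tool_rot: [0.984, 0.166, 0.05, 0.045]
force: [-0.2, 0.5, -0.1]
finger_gap: 0.001
```

```bash
python3 - <<'E'
from h import *
plan(-.05,1,z=.03); measure()
E
```

```text
t 23.28 [ 0.6154 -0.1371  0.0308] F [-0.2  0.5 -0.1] gap 0.001 q1,6 [-0.38  0.89]
tab phi deg -77.08124143710168 yaw -71.10032481684365 r 0.11706912260792643
[0, -0.55, -0.21, np.float64(-0.02), np.float64(-0.12)]
axis [ 0.5736 -0.0269] socket deg mod72 29.66456355092066 n 27
tab0 [-5.4 -7.8 -4.1 -6.4 -8.4 -6.7] arrow [172.2 171.4 170.8 172. ]
```

jog_arm(commands=[[0,-0.25,0,0,0],[0,-0.2,0,0,0],[0,0,0,0,0],[0,0,0,0,0]])

```text
t: 25.12
tcp_pos: [0.613, -0.1375, 0.0314]
tool_rot: [0.984, 0.166, 0.052, 0.046]
force: [1.2, 0.3, -0.5]
finger_gap: 0.0
```

```bash
python3 - <<'E'
from h import *
plan(-.05,1,z=.03); colours(); measure(); measure()
E
```

```text
t 25.12 [ 0.613  -0.1375  0.0314] F [ 1.2  0.3 -0.5] gap 0.0 q1,6 [-0.39  0.89]
tab phi deg -78.26853128360783 yaw -71.07984664471397 r 0.1165987096201721
[0, -0.53, -0.25, np.float64(-0.04), np.float64(-0.12)]
wrist [None, None, None]
scene [('red', np.int32(38), array([ 0.5144, -0.0157]), array([341.6, 176.4])), ('yel', np.int32(64), array([ 4.169e-01, -4.000e-04]), array([350. , 174.3])), ('knob', np.int32(28), array([ 0.5769, -0.0213]), array([336.1, 201.1]))]
  red,arrow angle about knob 174.86 172.57
  red,arrow angle about axis 169.5 170.5
side [('red', np.int32(37), array([ 0.5129, -0.0158]), array([343.4, 196.7])), ('yel', np.int32(59), array([ 0.4174, -0.0013]), array([378. , 227.2])), None]
axis [ 0.5737 -0.0261] socket deg mod72 28.679793924980686 n 26
tab0 [-5.4 -8.6 -8.3 -6.8 -8.9 -5.9] arrow [172.2 172.5 170.9]
axis [ 0.5735 -0.0268] socket deg mod72 29.1092025555767 n 26
tab0 [-5.3 -8.7 16.7 -7.3 -9.3 -5.8] arrow [171.7 171.7 171.7 171.7]
```

jog_arm(commands=[[0,-0.25,0,0,0],[0,0,0,0,0],[0,0.8,0,0,0],[0,0.8,-0.3,1,0],[0,0,-0.5,3.5,0],[0,0,0,3.5,0],[0,0,0,3.5,0],[0,0,0,3.5,0]])

```text
t: 28.93
tcp_pos: [0.6207, -0.1426, 0.1758]
tool_rot: [0.984, 0.166, 0.041, 0.04]
force: [0.2, -0.3, -0.1]
finger_gap: 0.002
```

jog_arm(commands=[[0,-1,1,3.5,0],[0,-1,1,3.5,0],[0,-1,1,3,0],[0,-1,1.5,0,0],[0,-1,1.5,0,0],[0,0,0,0,0]])

```text
t: 29.43
tcp_pos: [0.5753, -0.0826, 0.2927]
tool_rot: [0.984, 0.165, 0.051, 0.045]
force: [-0.2, 0.5, -0.0]
finger_gap: -0.0
```

```bash
python3 - <<'E'
from h import *
st(); colours(); measure(); measure(); measure()
look('wrist',['tube_red','tube_b'],'w4')
E
```

```text
t 29.43 [ 0.5753 -0.0826  0.2927] F [-0.2  0.5 -0. ] gap -0.0 q1,6 [-0.32  0.93]
wrist [('red', np.int32(334), array([ 0.5151, -0.0176]), array([233.2, 213.6])), ('yel', np.int32(387), array([ 0.4194, -0.0047]), array([215., 258.])), ('knob', np.int32(249), array([ 0.5748, -0.0261]), array([257.6, 162.9]))]
  red,arrow angle about knob 171.86 172.15
  red,arrow angle about axis 171.22 171.91
scene [('red', np.int32(39), array([ 0.5146, -0.0141]), array([342.1, 176.5])), ('yel', np.int32(61), array([ 4.16e-01, -1.00e-04]), array([350.2, 174.1])), ('knob', np.int32(27), array([ 0.5768, -0.0219]), array([335.9, 201.1]))]
  red,arrow angle about knob 172.83 172.27
  red,arrow angle about axis 168.0 170.44
side [('red', np.int32(35), array([ 0.5131, -0.0144]), array([343.2, 197. ])), ('yel', np.int32(56), array([ 0.4175, -0.0016]), array([378. , 227.1])), None]
axis [ 0.5729 -0.0264] socket deg mod72 27.750090810906073 n 29
tab0 [-7.8 -8.7 -7.4 -8.7 -9.7 -8. ] arrow [172.4 171.3 172.7 170.8 171.9]
axis [ 0.5734 -0.026 ] socket deg mod72 27.735941644179263 n 31
tab0 [ -8.1 -10.4  -8.6  -8.6 -10.5  -7.2] arrow [172.1 171.2 172.9 173.3 173.4]
axis [ 0.5738 -0.0264] socket deg mod72 27.20682498887811 n 29
tab0 [ -6.6 -10.7  -6.5  -6.8 -11.1  -7.9] arrow [172.  171.7 172.2 172.4 171.7 172.9]
wrist tube_red [([0.51, -0.019, 0.03], 0.77)]
wrist tube_b [([0.501, 0.145, -0.003], 0.81), ([0.542, -0.078, 0.034], 0.77), ([0.566, 0.034, 0.03], 0.73), ([0.626, 0.001, 0.031], 0.72), ([0.616, -0.072, 0.03], 0.61), ([0.566, 0.144, 0.0], 0.59)]
```

View pics/w4.png

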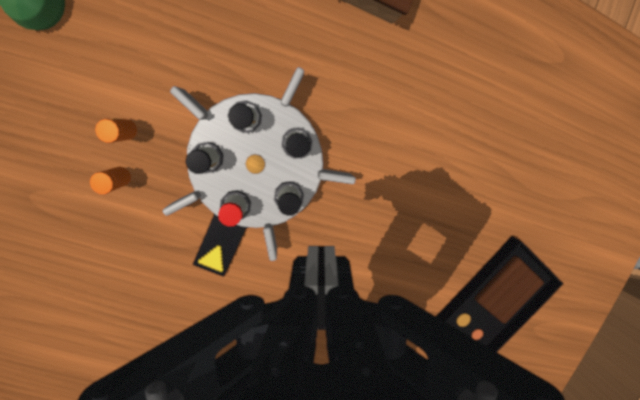

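The red cap (231,215) is in line with the knob (256,163) and the arrow (213,258). The five tubes are upright and the gripper is clear, so I'm handing in.

```bash
python3 -c "
from h import *
workorder.sign_off()"
```

```text
the job is handed in; nothing more can be done
```

The red-capped tube is at the front, in line with the yellow arrow, and the job is handed in. I turned the sorter about 153° clockwise by pushing one rim tab along an arc with the shut gripper. A small nudge on the next tab took out the last 1–2°.

- **Alignment:** Repeated network fits put the red socket at about 171.6° and the arrow at about 172.1°, roughly 0.5° apart. Segmenting the colours in the wrist image gave 171.9° against 172.2°.
- **Checks that disagreed:** The scene camera's angles depended on which centre I used: 0.6° on one side with the centre knob, and 2.4° on the other with the fitted axis. I trusted the wrist view more, because it looks nearly straight down.
- **Tubes and orange look-alikes:** All five tubes were upright in their sockets in the last wrist picture. The two orange look-alikes had not moved.
- **Dish, wallet tray and paperweight:** These were unmoved, within measurement error, when I last measured them. That was before the final nudge, which stayed clear of them, and I did not measure them again afterwards.
- **Time and force:** The job took about 30 s. The wrist force never read more than about 2.5 N at the end of any move.
- **Tool tilt:** The tool drifted to a tilt of 3 to 8° while jogging and was not corrected. I saw no contact from it beyond the pushes on the tabs.

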